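# Free the mended bottle opener from its hold-down clamp

### The arm

A 6-joint arm with a two-finger parallel gripper is mounted at the origin on a cart in front of the work surface, level with it; the furniture and walls round the work are solid. World frame = base frame: x ahead of the robot, y to its left, z up, the work surface at z = 0. Lengths are in mm, angles in rad, forces in N, time in s.
With the tool pointing down it reaches from about 300 to 775 mm from the base axis. Payload 14.6 kg.
Tool frame: the origin (TCP) lies on the centre line of the jaws, within the pads' length; the fingertips stand 19 mm ahead of it and the grasp point (between the pads) is the TCP (bot.tip_reach is the distance from the TCP to the fingertips, in mm); y points along the fingers, x is the direction in which the jaws open and shut, and the axes are right-handed (so a half turn about y gives the same grasp; the last joint's range is limited). The gripper opens to 85 mm and grips with 20 to 120 N. Pads are 22 mm wide; open, the fingers measure 114 mm over their backs; the gripper's body (76 mm by 85 mm) begins 54 mm behind the grasp point. The pads swing forward as they close: fully open they stand 13 mm farther back than shut.
Start: joints at [-1.2, 0.3, 1.521, -0, 1.321, -0.067], TCP at [233.163, -498.121, 250.281] pointing down, gripper open.
Joint ranges: [-3.03, 3.03], [-0.79, 2.21], [0.23, 2.52], [-1.04, 4.18], [0, 3.07], [-2.55, 2.55]. Speed limits (rad/s): [2.22, 2.22, 2.57, 3.14, 3.14, 3.14].

### API

Orientations are given as a unit quaternion [w, x, y, z].
In Python, from rig import bot gives the robot as it stands. Calls block until the motion is done:
- bot.move_to(position, orientation): joint-space move of the TCP to a pose.
- bot.servo_line(position, attitude=None, speed=150, until_force=None): straight line of the TCP; attitude=None keeps the orientation; speed is the mean speed in mm/s. With until_force (N) it stops when the force on the tool has changed by that much, and returns True; else False.
- bot.move_joints(angles): joint-space move.
- bot.move_gripper(opening, grip_force=None): finger opening in mm; grip_force is the grip in N (None keeps the last); returns when the fingers have stopped.
- bot.dwell(seconds).
- bot.ik(position, orientation): joint angles nearest the present ones, or None.
- bot.read_state(): the state.
- bot.read_camera(name): name is "scene" or "top"; returns a dict with "image" (480x640x3 uint8, blue, green, red), "depth" (480x640 float32, mm along the optical axis (not along the pixel's ray), 0 where there is no reading), "fovy" (degrees; the focal length in pixels is half the picture's height over the tangent of half this angle, whatever the lens; pixels are square), "cx", "cy" (the principal point, pixels), "k1" (the pictures are not rectified: a ray, as slopes to the right and down, at radius r is drawn at 1 + k1 r^2 times it, then the intrinsics apply), "eye" and "attitude" of the camera in the world. Camera axes: x right, y down, z forward; pixel columns grow to the right and rows downward; lengths in mm; the calibration is good to about 2 mm. A picture is of the moment at which its call begins.
A pose or a line that the arm cannot do raises bot.MotionError and nothing moves.
- bot.finish_job(): hands the job in, once; it reports no verdict.
The state is a dict: "clock": time; "joint_positions": joint angles; "qvel": joint speeds; "effort": joint torques, N m; "ee_pos": TCP position; "tool_rot": TCP orientation; "ft_force": force on the tool from outside, world axes, zero at the start; "moment": the same for the moment, N m; "grip_width": finger opening in mm.
Only numpy, scipy, OpenCV 4.12 (cv2) and the standard library are available. Lean on these libraries where they do the work, as an engineer would, in place of code of your own. Each camera call takes 0.05 s, during which the arm holds its last target. There are 200 camera calls.

### The job

The bottle opener's handle has been glued and has set under the sprung hold-down clamp on the little wooden mending board. Lift the clamp arm by its upright black handle, past the point where its spring flips over and holds it open, so that it stays up by itself; then take the opener out and lay it flat on the square plate without dropping it, with the middle of its handle over the middle of the plate. Leave the clamp standing open.

Things in the scene. Friction and masses are not known exactly. Their poses are not given: they have to be found in the camera images.
- clamp_grip (a point): Centre of the upright black handle (16 x 20 x 44 mm high, its top 19 mm above this point) at the clamp arm's free end; 87 mm up when shut. Grip it across its 20 mm (y axis, parallel to the hinge); it can turn in the jaws as the arm swings. Axes turn with the arm; shut: x level towards the hinge, z up. The hinge axis always lies 100 mm along +x, 27 mm along -z. Opener's handle passes below it.
- clamp_arm (a joint): Clamp arm, 20 mm wide: 0 rad shut on the opener, grows as the handle swings up and back over the hinge, stop at 1.75, where it stands 170 mm high. Its spring shuts it below 0.9 and opens it above 0.9 (at most 5 N at the handle); let go beyond 1.0 it swings to the stop and stays. Hinge between steel cheeks 60 mm apart, 70 mm high, on a 236 x 90 x 12 mm fixed board reaching 98 mm beyond the handle.
- opener_handle (a point): Middle of opener's handle, half-way up, near its balance point. Opener 174 mm long: handle 105 x 24 x 19 mm, then flat metal head 42 mm wide. x axis towards the head, z up. 57 mm from the handle's end, 9.5 mm above the underside. It lies along the board, head to the hinge, clamped at the neck, on a rail 30 mm wide, its top 26 mm above worktop, 14 mm above board. Freed it may lean 10 degrees.
- plate: Square yellow plate, 200 x 200 mm, 20 mm high, loose on the worktop; origin at the centre of its underside, z up, x and y parallel to its sides. Flat floor 136 x 136 mm, 3 mm thick; the rim round it is 17 to 20 mm high, so the opener lying across it rests partly on the rim, its handle 20 to 30 mm above the worktop.

How it is judged (in metres and radians):
On the way, in this order (a step that is already met when the one before it is completed fails the run):
1. the clamp arm stands open by itself (beyond 1.4 rad) (value of joint clamp_arm above 1.4 rad), for 0.2 s.
2. the opener is lifted out (its handle above 75 mm) (height (world z) of opener_handle above 0.075 m), for 0.1 s.
At the end, for the whole second after the job is handed in: The clamp arm stands open beyond 1.4 rad; the opener lies flat (within 17 degrees, right side up) and released on the plate, the middle of its handle within 35 mm of the plate's centre and less than 45 mm above the worktop; the plate stands flat (value of joint clamp_arm above 1.4 rad and horizontal distance between opener_handle and plate below 0.035 m and height (world z) of opener_handle below 0.045 m and angle between opener_handle's own z axis and vertical below 0.3 rad and angle between plate's own z axis and vertical below 0.1 rad); the robot touches nothing.
It fails at once if the opener is dropped: nothing touches it while its handle is more than 100 mm up (height (world z) of opener_handle above 0.1 m and contact force between opener and anything else below 0.02 N).
It also fails if it takes over 58 s, if anything falls off the work surface, if the arm or the gripper's body presses on something with over 40 N, if the wrist force passes 120 N, or if a joint passes its speed limit or range.

## Working session

There is one attempt and no reset: what is moved stays moved. The work goes in short steps, each a Python script; the robot and the scene stay as the last script left them, time stands still between calls to the robot, and variables do not carry over. Pictures are saved under pics/ and viewed, on a budget of 10 in all, crops included, one or two more only if the job needs it, and the job is handed in when it is done.

```bash
mkdir -p pics
cat > h.py <<'E'
import numpy as np, cv2
from rig import bot
from scipy.spatial.transform import Rotation as R
def q2R(q): return R.from_quat([q[1],q[2],q[3],q[0]])
def R2q(r):
    x=r.as_quat(); return [x[3],x[0],x[1],x[2]]
def cloud(c):
    h,w=c["depth"].shape; f=h/2/np.tan(np.radians(c["fovy"])/2)
    K=np.array([[f,0,c["cx"]],[0,f,c["cy"]],[0,0,1]])
    u,v=np.meshgrid(np.arange(w),np.arange(h))
    p=cv2.undistortPoints(np.stack([u,v],-1).reshape(-1,1,2).astype(np.float64),K,np.array([c["k1"],0,0,0.]))[:,0]
    d=np.c_[p,np.ones(len(p))]*c["depth"].reshape(-1,1)
    P=q2R(c["attitude"]).apply(d)+np.array(c["eye"])
    P[c["depth"].reshape(-1)==0]=np.nan
    return P.reshape(h,w,3)
E
python3 - <<'E'
from h import *
for n in("scene","top"):
    c=bot.read_camera(n); cv2.imwrite(f"pics/{n}0.png",c["image"]); np.save(f"{n}0.npy",c,allow_pickle=True)
    print(n,{k:c[k] for k in c if k not in("image","depth")}, (c["depth"]>0).mean())
print(bot.read_state())
E
```

```text
scene {'fovy': 50.76603903364358, 'cx': 327.4465323955716, 'cy': 241.06835946597118, 'k1': -0.042744253790338145, 'eye': array([109.76895753, 622.67335761, 810.73699683]), 'attitude': array([ 0.09513697, -0.19700544,  0.89084913, -0.3981528 ])} 0.996123046875
top {'fovy': 57.35646076259441, 'cx': 321.7223971360778, 'cy': 244.9569401240952, 'k1': -0.08174099667854237, 'eye': array([ 364.31376695, -110.93596569,  961.6862374 ]), 'attitude': array([-0.044867  ,  0.70813939, -0.70289769,  0.04960233])} 0.9961328125
{'clock': 0.1, 'joint_positions': array([-1.19960719e+00,  3.00423622e-01,  1.52155680e+00, -1.82212152e-05,
        1.32068076e+00, -6.66190438e-02]), 'qvel': array([ 0.00137235, -0.00185974,  0.00031027,  0.00057458, -0.00061252,
       -0.00015013]), 'effort': array([-2.34586196e-04, -5.44380069e+01, -3.62369514e+01, -1.26956270e-04,
        3.05297290e-03, -5.35578442e-05]), 'ee_pos': array([ 233.08719467, -497.94677929,  249.75761238]), 'tool_rot': array([ 0.59686727, -0.5964303 ,  0.37979487, -0.37917835]), 'ft_force': array([0.29947131, 0.52697175, 0.05026989]), 'moment': array([ 0.04326097, -0.0292599 , -0.02718729]), 'grip_width': 85.66888938825365}
```

View pics/top0.png

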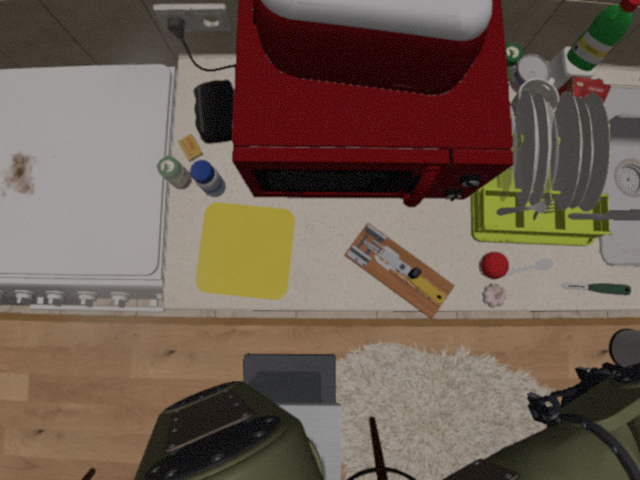

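View pics/scene0.png

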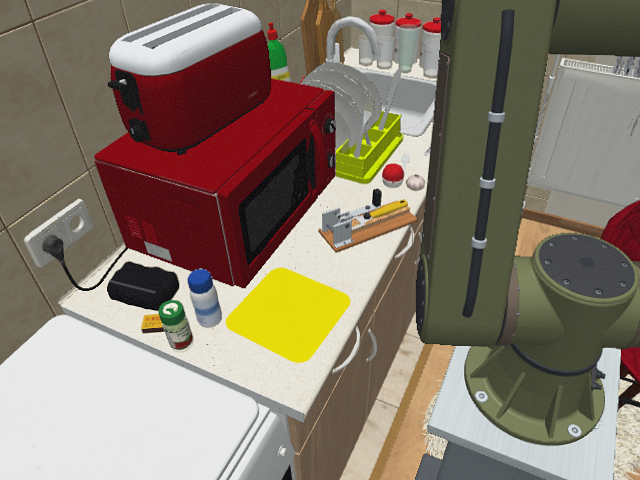

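The top view shows the plate around (246,250). The board runs from (350,245) to (452,300), with the hinge at upper left, the black grip near (412,271), and the yellow handle out to (442,297). The microwave stands behind it.

Run:
```python
from h import *
c=np.load("top0.npy",allow_pickle=True).item(); P=cloud(c); im=c["image"]; hsv=cv2.cvtColor(im,cv2.COLOR_BGR2HSV)
H,S,V=[hsv[...,i].astype(int) for i in range(3)]
def box(name,m,z):
    cs,_=cv2.findContours(m.astype(np.uint8),cv2.RETR_EXTERNAL,cv2.CHAIN_APPROX_NONE); k=max(cs,key=cv2.contourArea)[:,0]
    f=240/np.tan(np.radians(c["fovy"])/2);K=np.array([[f,0,c["cx"]],[0,f,c["cy"]],[0,0,1]])
    p=cv2.undistortPoints(k.reshape(-1,1,2).astype(float),K,np.array([c["k1"],0,0,0.]))[:,0]
    d=q2R(c["attitude"]).apply(np.c_[p,np.ones(len(p))]); e=np.array(c["eye"]); X=(e+d*((z-e[2])/d[:,2:]))[:,:2].astype(np.float32)
    r=cv2.minAreaRect(X); zz=P[...,2][m]; print(name,r,"z pct",np.nanpercentile(zz,[5,50,95])); return r
roi=np.zeros(im.shape[:2],bool); roi[215:325,335:460]=1
roip=np.zeros_like(roi); roip[195:305,190:300]=1
yel=(S>150)&(H>20)&(H<34)&(V>80)
box("plate",yel&roip,18)
x,y,z=P[...,0],P[...,1],P[...,2]
brd=roi&(z>7)&(z<300); 
box("board(brown)",cv2.morphologyEx((roi&(H<20)&(S>90)).astype(np.uint8),cv2.MORPH_CLOSE,np.ones((25,25)))>0,12)
box("yellow handle",roi&yel,44)
blk=roi&(V<50)&(z>60); print(blk.sum())
box("black",blk,106)
print("black pts mean",np.nanmean(P[blk],0))
for zz in (70,80,95): 
  m=roi&(z>zz)&(z<300); print(zz,m.sum(),np.nanmedian(P[m],0), np.nanmin(P[m],0),np.nanmax(P[m],0))
cr=im[210:325,335:460]; cv2.imwrite("pics/crop0.png",cv2.resize(cr,None,fx=5,fy=5,interpolation=cv2.INTER_CUBIC))
# microwave front / obstacles
m=(z>60)&(x>200)&(x<800)&(y>-400)&(y<250)&~roi; print("obst min x",np.nanmin(x[m]), np.nanpercentile(x[m],1))
```

```text
plate ((479.2881164550781, 49.75904083251953), (195.24102783203125, 195.25486755371094), 84.77055358886719) z pct [ 2.39828846  9.30769567 20.66192942]
board(brown) ((427.3656921386719, -280.49298095703125), (210.8380126953125, 268.4635925292969), 0.08600251376628876) z pct [-858.91555264   13.64652905   65.77510469]
yellow handle ((397.43585205078125, -339.1283264160156), (79.76644897460938, 21.696571350097656), 53.214237213134766) z pct [40.00991512 44.17176255 47.15203383]
75
black ((425.36883544921875, -297.6971435546875), (16.388713836669922, 22.36505889892578), 52.268394470214844) z pct [ 81.40464796 104.98626931 108.07601064]
black pts mean [ 425.7840481  -298.85454123  100.84667735]
70 219 [ 435.36552264 -292.81545383   78.6371606 ] [ 416.58159788 -312.54276431   70.01175649] [ 528.66394722 -178.39866141  109.57068599]
80 106 [ 427.14016049 -300.03908364  105.02081815] [ 416.58159788 -312.54276431   80.16702347] [ 437.51056997 -291.52100648  109.57068599]
95 86 [ 427.22133603 -301.28866126  105.54670373] [ 417.63209091 -312.54276431   95.44152931] [ 437.51056997 -292.15854728  109.57068599]
obst min x 200.04121428685855 208.6592226298601
```

View pics/crop0.png

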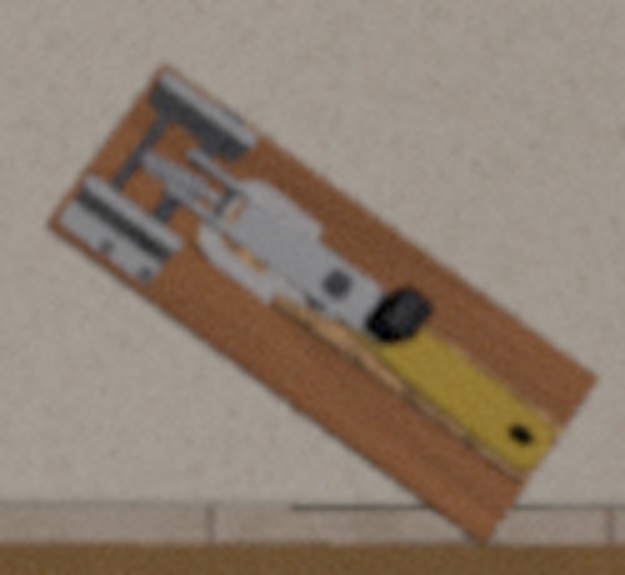

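```bash
cat >> h.py <<'E'
def att(yaw,flip=1):
    """tool pointing down, jaws' x axis horizontal, perpendicular to heading yaw"""
    u=np.array([np.cos(yaw),np.sin(yaw),0]); d=np.array([0,0,-1.]); x=flip*np.cross([0,0,1.],u)
    return R2q(R.from_matrix(np.c_[x,d,np.cross(x,d)]))
E
python3 - <<'E'
from h import *
c=np.load("top0.npy",allow_pickle=True).item(); P=cloud(c)
k=[(165,68),(597,378),(487,545),(48,225)]
q=[P[int(210+b/5),int(335+a/5)] for a,b in k]
f=240/np.tan(np.radians(c["fovy"])/2);K=np.array([[f,0,c["cx"]],[0,f,c["cy"]],[0,0,1]])
px=np.array([[335+a/5-.4,210+b/5-.4] for a,b in k])
p=cv2.undistortPoints(px.reshape(-1,1,2),K,np.array([c["k1"],0,0,0.]))[:,0]
d=q2R(c["attitude"]).apply(np.c_[p,np.ones(4)]);e=np.array(c["eye"]);X=(e+d*((12-e[2])/d[:,2:]))[:,:2];print("corners",X.round(1))
for a,b in((1,0),(2,3),(2,1),(3,0)): v=X[b]-X[a];print(np.linalg.norm(v),np.degrees(np.arctan2(v[1],v[0])))
print("board centre",X.mean(0))
for col in (245,260,330,400,440): 
    r=[i for i in range(150,215) if P[i,col,2]>40]; print("micro",col,P[max(r),col].round())
print("bottles",P[178,207],P[168,172])
for yw in (np.radians(53.5),np.radians(90)):
  for fl in(1,-1):
    for pos in ([425.5,-299.5,87],[485,-219,163],[479,50,40],[479,50,160]): 
      j=bot.ik(pos,att(yw,fl)); print(round(yw,2),fl,pos,None if j is None else np.round(j,2))
E
```

```text
corners [[ 541.2 -217.6]
 [ 405.8 -405.8]
 [ 333.8 -355.7]
 [ 471.3 -166. ]]
231.86829414212178 54.27553926580503
234.27979587012 54.06936129330195
87.78323545459902 -34.82696275214129
86.93557658787496 -36.40659008106642
board centre [ 438.02943085 -286.27219625]
micro 245 [597.  34. 132.]
micro 260 [595.  17.  43.]
micro 330 [ 595. -134.   40.]
micro 400 [ 595. -284.   46.]
micro 440 [ 595. -372.   43.]
bottles [608.70881283 111.58179988 124.5248398 ] [635.40908451 189.98593574 105.02442774]
0.93 1 [425.5, -299.5, 87] None
0.93 1 [485, -219, 163] None
0.93 1 [479, 50, 40] [ 0.03  0.45  1.88 -0.    0.81 -2.48]
0.93 1 [479, 50, 160] [ 0.03  0.25  1.81 -0.    1.08 -2.48]
0.93 -1 [425.5, -299.5, 87] [-0.68  0.43  1.76 -0.    0.95 -0.05]
0.93 -1 [485, -219, 163] [-0.49  0.35  1.67 -0.    1.12  0.14]
0.93 -1 [479, 50, 40] [ 0.03  0.45  1.88 -0.    0.81  0.66]
0.93 -1 [479, 50, 160] [ 0.03  0.25  1.81 -0.    1.08  0.66]
1.57 1 [425.5, -299.5, 87] [-0.68  0.43  1.76 -0.    0.95  2.46]
1.57 1 [485, -219, 163] None
1.57 1 [479, 50, 40] None
1.57 1 [479, 50, 160] None
1.57 -1 [425.5, -299.5, 87] [-0.68  0.43  1.76 -0.    0.95 -0.68]
1.57 -1 [485, -219, 163] [-0.49  0.35  1.67 -0.    1.12 -0.49]
1.57 -1 [479, 50, 40] [ 0.03  0.45  1.88 -0.    0.81  0.03]
1.57 -1 [479, 50, 160] [ 0.03  0.25  1.81 -0.    1.08  0.03]
```

Run:
```python
from h import *
g=np.array([426,-300.5]); q=att(np.radians(54),-1)
bot.move_gripper(50,40)
bot.move_to([*g,170],q)
hit=bot.servo_line([*g,87],speed=80,until_force=6); print(hit,bot.read_state()["ee_pos"])
if not hit:
    bot.move_gripper(5,40)
s=bot.read_state(); print(s["clock"],s["ee_pos"],s["grip_width"],s["ft_force"])
c=bot.read_camera("top"); a=c["image"][200:325,330:465]
d=bot.read_camera("scene")["image"][140:290,290:450]
cv2.imwrite("pics/grip.png",np.hstack([cv2.resize(a,(400,370)),cv2.resize(d,(395,370))]))
```

```text
False [ 426.19687161 -300.67094212   87.4810167 ]
3.2083 [ 427.74330582 -301.78484662   87.9783067 ] 19.25172202049575 [ 15.82520308 -10.02210264  -5.80668342]
```

View pics/grip.png

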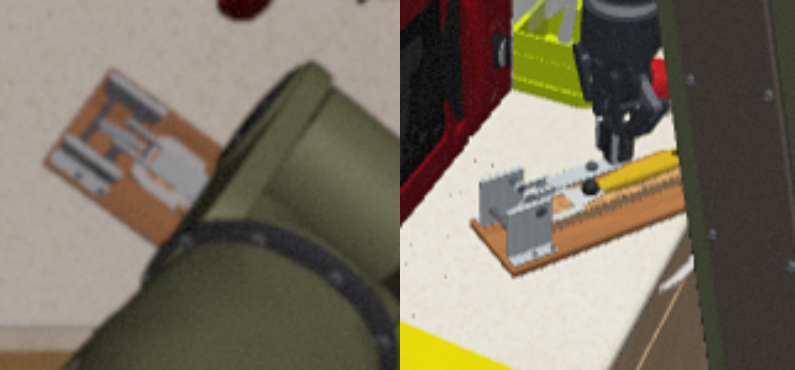

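The jaws closed on 19.3 mm, matching the 20 mm grip. The side force says the grip lies a few mm further along (+x,-y), so I'll correct for that and swing the arm along its arc.

Run:
```python
from h import *
ya=np.radians(54); u=np.array([np.cos(ya),np.sin(ya),0]); v=np.array([np.sin(ya),-np.cos(ya),0])
g=np.array([426,-300.5,87])+4*v
bot.servo_line(g,speed=30); print(bot.read_state()["ft_force"].round(1))
H=g+100*u-[0,0,27]; r=np.hypot(100,27); a0=np.arctan2(27,100)
for th in np.arange(.12,1.33,.12):
    p=H-r*np.cos(a0+th)*u+[0,0,r*np.sin(a0+th)]
    bot.servo_line(p,speed=60); s=bot.read_state(); f=s["ft_force"]
    print(round(th,2),s["ee_pos"].round(1),f.round(1),round(s["grip_width"],1))
    if np.linalg.norm(f)>60: print("STOP");break
print(s["clock"])
```

```text
[-16.    8.8  14.7]
0.12 [ 430.3 -299.    98. ] [-9.9  2.7 -2.3] 19.5
0.24 [ 433.6 -294.5  109.3] [-8.7  4.3 -4.7] 19.2
0.36 [ 437.5 -289.   119.8] [-7.7  3.8 -3.8] 19.3
0.48 [ 442.2 -282.7  129.5] [-8.6  5.2 -3.5] 19.6
0.6 [ 447.4 -275.4  138.1] [-9.3  4.9 -3.7] 19.4
0.72 [ 453.2 -267.4  145.6] [-8.   5.1 -4.1] 19.4
0.84 [ 459.5 -258.8  151.9] [-9.4  4.1 -2.8] 19.3
0.96 [ 466.2 -249.5  156.8] [-8.4  4.1 -2.6] 19.5
1.08 [ 473.3 -239.9  160.4] [-8.4  4.7 -0.8] 19.6
1.2 [ 480.5 -230.   162.5] [-9.7  4.4 -0.7] 19.9
1.32 [ 487.8 -219.9  163.2] [-9.5  6.   0. ] 19.7
7.5333
```

Run:
```python
from h import *
bot.move_gripper(50,40); bot.dwell(.4)
p=bot.read_state()["ee_pos"]; bot.servo_line([p[0],p[1],250],speed=150)
bot.move_to([430,30,260],att(np.radians(54),-1)); bot.dwell(.2)
c=bot.read_camera("top"); np.save("top1.npy",c,allow_pickle=True); a=c["image"][200:325,330:465]
d=bot.read_camera("scene")["image"][140:290,290:450]
cv2.imwrite("pics/open.png",np.hstack([cv2.resize(a,(400,370),interpolation=cv2.INTER_CUBIC),cv2.resize(d,(395,370))]))
P=cloud(c);im=c["image"];hsv=cv2.cvtColor(im,cv2.COLOR_BGR2HSV).astype(int);H,S,V=hsv[...,0],hsv[...,1],hsv[...,2]
roi=np.zeros(H.shape,bool);roi[215:325,335:460]=1
m=roi&(S>150)&(H>20)&(H<34)&(V>80)
f=240/np.tan(np.radians(c["fovy"])/2);K=np.array([[f,0,c["cx"]],[0,f,c["cy"]],[0,0,1]])
k=max(cv2.findContours(m.astype(np.uint8),cv2.RETR_EXTERNAL,cv2.CHAIN_APPROX_NONE)[0],key=cv2.contourArea)[:,0]
p=cv2.undistortPoints(k.reshape(-1,1,2).astype(float),K,np.array([c["k1"],0,0,0.]))[:,0]
d=q2R(c["attitude"]).apply(np.c_[p,np.ones(len(p))]);e=np.array(c["eye"]);X=(e+d*((44-e[2])/d[:,2:]))[:,:2].astype(np.float32)
print(cv2.minAreaRect(X),np.nanpercentile(P[...,2][m],[5,50,95]),bot.read_state()["clock"])
```

```text
((401.9440002441406, -330.04864501953125), (99.71861267089844, 23.249874114990234), 51.36207580566406) [36.56791084 40.76754988 44.25110491] 10.3667
```

View pics/open.png

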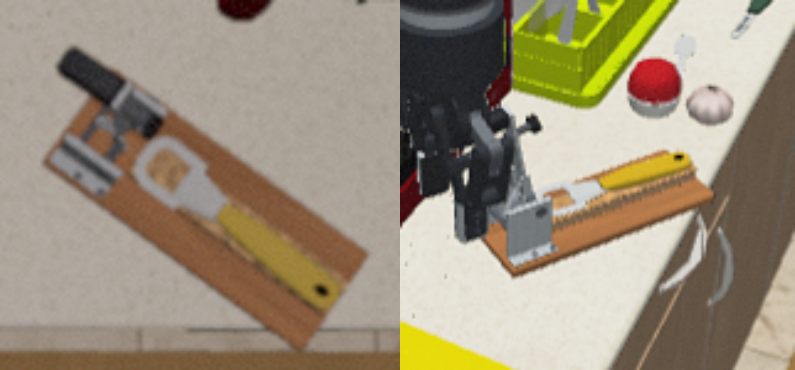

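The clamp stands open by itself in both views: its black handle is up and back over the hinge, at (90,65) in the left half. The opener lies free on its rail.

Run:
```python
from h import *
y=np.radians(51.4+.6); q=att(y,-1); g=np.array([404.7,-326.5])
bot.move_to([*g,150],q)
hit=bot.servo_line([*g,46.5],speed=70,until_force=6); print(hit,bot.read_state()["ee_pos"])
if not hit:
    bot.move_gripper(5,60); s=bot.read_state(); print(s["ee_pos"],s["ft_force"].round(1),s["grip_width"])
    if s["grip_width"]>18:
        p=s["ee_pos"]; bot.servo_line([p[0],p[1],p[2]+35],speed=50); bot.servo_line([p[0],p[1],120],speed=70)
        s=bot.read_state(); print(s["clock"],s["ft_force"].round(1),s["grip_width"])
d=bot.read_camera("scene")["image"][100:290,290:450]
cv2.imwrite("pics/lift.png",cv2.resize(d,None,fx=3,fy=3))
```

```text
False [ 404.84883895 -326.63292688   46.86414881]
[ 404.90760799 -326.71533923   47.04328159] [-0.9  0.1  5.2] 20.798712799790646
15.3167 [ 0.3 -0.8 -1. ] 20.70014112109875
```

View pics/lift.png

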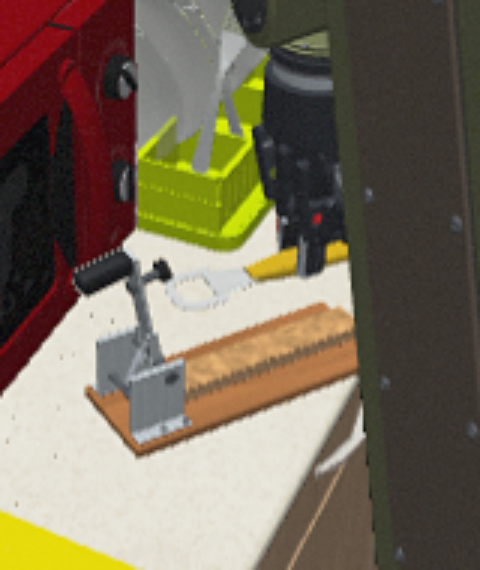

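The opener is held at its handle, level and clear of the cheeks, and the clamp is still open. Next: carry it to the plate.

Run:
```python
from h import *
p=bot.read_state()["ee_pos"]; bot.servo_line([p[0],p[1],235],speed=120)
q=att(np.radians(84.8),-1); t=[479.3,49.8]
bot.move_to([*t,235],q); bot.servo_line([*t,70],q,speed=120)
hit=bot.servo_line([*t,30],speed=25,until_force=2.5); s=bot.read_state(); print(hit,s["ee_pos"],s["ft_force"].round(1),s["grip_width"],s["clock"])
c=bot.read_camera("scene")
cv2.imwrite("pics/place.png",cv2.resize(c["image"][200:400,180:400],None,fx=2.5,fy=2.5))
```

```text
True [479.17416536  49.78520885  29.91113387] [ 0.1 -0.2  1.6] 20.81742244068894 21.0083
```

View pics/place.png

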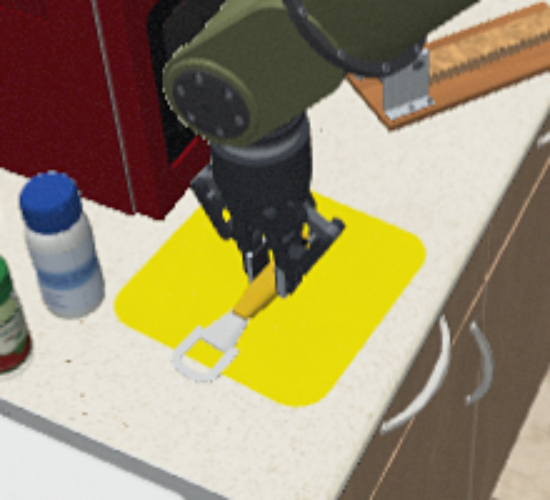

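The opener rests across the plate with its head over the near-left rim. I'll release, withdraw and check.

Run:
```python
from h import *
bot.move_gripper(50,40); bot.dwell(.3)
p=bot.read_state()["ee_pos"]; bot.servo_line([p[0],p[1],200],speed=100)
bot.move_to([300,-250,300],att(np.radians(54),-1)); bot.dwell(.3)
c=bot.read_camera("top");d=bot.read_camera("scene")["image"]
P=cloud(c);hsv=cv2.cvtColor(c["image"],cv2.COLOR_BGR2HSV).astype(int)
cv2.imwrite("pics/end.png",np.hstack([cv2.resize(c["image"][190:320,180:390],(400,248)),cv2.resize(d[180:380,200:440],(400,248*1))]))
print(bot.read_state()["clock"],bot.read_state()["ft_force"].round(1))
cv2.imwrite("pics/endtop.png",c["image"]); np.save("top2.npy",c,allow_pickle=True)
```

```text
25.3667 [-0.  -0.4  0.4]
```

View pics/end.png

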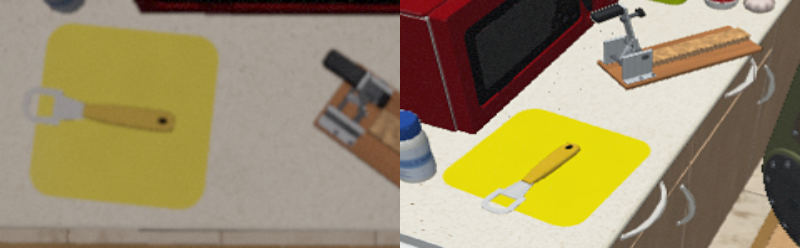

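In the left half, the handle runs from (175,121) to (82,112). Its middle, 57 mm from the end, is at about (124,116), and the plate's centre is at about (124,116). The opener lies right side up and the clamp stands open.

```bash
python3 -c "
from rig import bot
bot.finish_job()"
```

```text
the job is handed in; nothing more can be done
```

The clamp stands open by itself and the opener lies released on the plate, right side up; I handed the job in at about 25 s of the 58 s allowed.

- **Clamp:** I gripped the black handle (jaws read 19.3 mm, 20 mm expected), swung it up to about 1.3 rad and let go. Both cameras showed it standing open then, and again at the end. I didn't measure its angle.
- **Opener:** I gripped it at the middle of its handle and lifted it straight out. It went down on the plate until light contact, with the grasp point (a few mm above mid-handle) about 30 mm up.
- **Final check:** In the last picture, the middle of the handle falls within a few millimetres of the plate's centre. The plate looked flat and the arm was well clear.

Two readings were off, and neither affected the result:
- **Sideways force:** The first grip on the clamp showed about 19 N. A 4 mm shift turned it the other way, and it settled near 10 N during the swing.
- **Jaw reading on the opener:** It was 20.8 mm where the handle is 24 mm wide, probably because the jaws held its rounded upper edge. It didn't slip.

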